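# Shut the sliding cover of the propagation case past its spring catch

### The job

Shut the sliding cover of the seedling case: with the fingertips press the spring catch's thumb plate down and, while it is held down, push the cover by the end of its pull bar over the catch and on until it is fully shut and the catch has sprung up again in the cover's slot. Push only: do not grip the pull bar. Leave the bottle, the clay pot and the spirit lamp where they stand.

Things in the scene. Friction and masses are not known exactly. Their poses are not given: they have to be found in the camera images.
- case: Seedling case fixed on the table: wooden box 280 (x) x 450 (y) x 130 mm high, aluminium rails on both long sides (outer faces at x = -144 and 144, tops at z 146.5). Origin: centre of the underside. Its +y is the way the cover slides shut; the catch is on its -x (near) side. The -y half has a fixed clear pane, the +y half is shut by the cover. 'Case' coordinates, in mm, are in this frame.
- cover (a joint): Sliding cover: clear pane in aluminium trim, 210 (y) x 276 mm, 6 mm thick, underside at case z 135, captive in the rails. Value in m: 0 open, 0.215 fully shut against the batten at the +y end; leading edge at case y = value - 0.010. At 0.088 the raised catch stops it. It moves with 2 to 3 N and stays where left.
- pull_end (a point): Point on the rear (-y) face, the one to push, of the free end of the cover's pull bar; moves with the cover. Upright aluminium bar across the leading edge, 6 mm thick (y), case z 148 to 170; it juts out over the near rail to case x -184 and passes 5 mm over the raised thumb plate. The point is at case x -166, z 159, 6 mm behind the leading edge.
- catch (a joint): Spring catch, steel: a thumb plate outside the near rail, rigidly joined through a notch in the wall to a tongue in the cover's path. Value in m, positive down: 0 up, 0.012 bottomed; spring 3.5 N at the top, 6.5 N bottomed. From 0.008 down the tongue is clear below the cover; once the cover's edge is over the tongue, the cover keeps it down at 0.008.
- tongue_top (a point): Centre of the top of the catch's tongue (14 mm in y, 18 mm in x), at rest at case (-122, 85, 143); moves with the catch. A slot in the cover's near trim, 111 to 132 mm behind the leading edge, comes over it as the cover gets home: the catch then springs up to 0 in the slot, 2 mm before the end, and locks the cover.
- thumb_plate (a point): Centre of the top of the thumb plate, flat ribbed steel, 35 mm (case x) x 70 mm (case y), 5 mm thick; moves with the catch. At rest at case (-166, 57, 143), so it spans x -183.5 to -148.5, y 22 to 92. Outside the plate and past its +y end the space is free down to the table.
- bottle_mid (a point): Bystander: closed clear culture bottle with seedlings, 64 mm diameter, 154 mm high, standing on the table; point on its axis 75 mm up.
- pot_mid (a point): Bystander: terracotta pot, 80 mm diameter, 75 mm high, standing on the table; point on its axis half-way up.
- lamp_mid (a point): Bystander: steel spirit lamp, 87 mm diameter, 76 mm high with its wick, standing on the table; point on its axis 32 mm up.

How it is judged:
On the way, in this order (a step that is already met when the one before it is completed fails the run):
1. the fingers hold the catch down, clear of the cover, while the cover has not yet passed it (value of joint catch above 0.0078 m and contact force between the fingers and catch_c1 above 1 N and value of joint cover below 0.09 m), for 0.05 s.
2. the cover's leading edge is over the catch's tongue (value of joint cover above 0.098 m), for 0.02 s.
At the end, for the whole second after the job is handed in: The cover is shut to within 6 mm of its end stop and at rest, the catch is up again (within 3 mm of its top) in the cover's slot, and the bottle, pot and lamp stand within 30 mm of where they stood (value of joint cover above 0.209 m and value of joint catch below 0.003 m and velocity of joint cover between -0.01 and 0.01 m/s and distance of each of bottle_mid, pot_mid, lamp_mid from where it was at the start of the episode below 0.03 m); the robot touches nothing.
It fails at once if the pull bar is gripped (fingers squeeze both its faces at once) (contact force between the fingers and cover_c0 above 1.5 N and contact force between the fingers and cover_c1 above 1.5 N).
It fails at once if the bottle, pot or lamp is shoved, knocked over or lifted (moved more than 30 mm) (distance of any of bottle_mid, pot_mid, lamp_mid from where it was at the start of the episode above 0.03 m).
It also fails if it takes over 38 s, if anything falls off the work surface, if the arm or the gripper's body presses on something with over 40 N, if the wrist force passes 120 N, or if a joint passes its speed limit or range.

### The arm

A 6-joint arm with a two-finger parallel gripper is mounted at the origin on the work surface. World frame = base frame: x ahead of the robot, y to its left, z up, the work surface at z = 0. Lengths are in m, angles in rad, forces in N, time in s.
With the tool pointing down it reaches from about 0.3 to 0.875 m from the base axis. Payload 6.4 kg.
Tool frame: the origin (TCP) lies at the centre of the arm's flange, where the gripper is bolted on; the fingertips stand 173 mm ahead of it and the grasp point (between the pads) lies 155 mm ahead of it (ctrl.pinch_z is the distance from the TCP to the grasp point, in m); z points along the fingers, y is the direction in which the jaws open and shut (so a half turn about z gives the same grasp; the last joint's range is limited). The gripper opens to 85 mm and grips with 20 to 120 N. Pads are 22 mm wide; open, the fingers measure 114 mm over their backs; the gripper's body (76 mm by 85 mm) begins 54 mm behind the grasp point. The pads swing forward as they close: fully open they stand 13 mm farther back than shut.
Start: joints at [-1.351, 0.181, 1.607, -0, 1.354, -0.206], TCP at [0.238, -0.524, 0.405] pointing down, gripper open.
Joint ranges: [-2.99, 2.99], [-0.89, 2.07], [0.3, 2.58], [-1.14, 4.28], [0, 2.63], [-3.12, 3.12]. Speed limits (rad/s): [2.57, 2.57, 3.01, 3.14, 3.14, 3.14].

### API

Orientations are given as a unit quaternion [w, x, y, z].
In Python, from bench import ctrl gives the robot as it stands.
- The arm moves only by the tool drive_tool, never from a script. Its argument "commands" is a list that holds one entry, the list of rows, each a list of 7 numbers: the shift along the tool's x, y, z in units of 50 mm (1.0 is 50 mm), then the turn, a rotation vector about the tool's x, y, z in units of 8 degrees (1.0 is 8 degrees), then the closure in counts, from 0 (fully open) to 255 (shut). A call has 1 to 10 rows; each row shifts and turns the commanded pose from where the row before left it, along the tool's axes as they then stand; what a row does not reach is not made up. A row lasts 1/10 s, in which the tool goes at most 50 mm and 8.59 degrees, less where a joint would pass 70% of its speed; a pose out of reach is approached as far as the arm can. A call is refused whole if a number of a shift passes 1 or a number of a turn 1, either way. A call with a gripper value outside its range is refused whole. The fingers move at their own pace and stop on an object; the grip force is fixed at half the most. Time passes only in rows, so rows that do not move let the fingers close. It gives the time, the measured TCP pose, the force and the opening at its end, in the units of the state.
- ctrl.get_obs(): the state, without advancing time (a new reading comes with each control period).
- ctrl.camera(name): name is "scene" or "top" or "wrist"; returns a dict with "pixels" (384x512x3 uint8, red, green, blue), "depth" (384x512 float32, m along the optical axis (not along the pixel's ray), 0 where there is no reading), "intrinsics" (3x3 intrinsics, pixels), "R" (3x3) and "t" (3): a world point X has camera coordinates R X + t; the wrist camera has in their place "tool_from_camera" (4x4, takes a point from camera to tool coordinates, whose origin is the TCP and whose axes are the flange's). Camera axes: x right, y down, z forward; pixel columns grow to the right and rows downward; lengths in m; the calibration is good to about 2 mm. The wrist camera is an equidistant fisheye: a pixel r from the principal point sees the ray r / f radians off the axis. A picture is of the moment at which its call begins: read the wrist's pose just before it.
- ctrl.hand_in(): hands the job in, once; it reports no verdict.
The state is a dict: "time_s": time; "q": joint angles; "dq": joint speeds; "joint_efforts": joint torques, N m; "eef_pos": TCP position; "eef_rot": TCP orientation; "wrist_force": force on the tool from outside, world axes, zero at the start; "torque": the same for the moment, N m; "opening": opening from 0.0 (shut) to 1.0 (fully open).
Only numpy, scipy, OpenCV 4.12 (cv2) and the standard library are available. Lean on these libraries where they do the work, as an engineer would, in place of code of your own. Each camera call takes 0.05 s, during which the arm holds its last target. There are 200 camera calls.

## Working session

There is one attempt and no reset: what is moved stays moved. The work goes in short steps, Python scripts to look and compute and a tool call to move; the robot and the scene stay as the last step left them, time stands still between calls to the robot, and variables do not carry over. Pictures are saved under pics/ and viewed, about 8 in all and at most 12, crops included, and the job is handed in when it is done.

Besides the shell and the picture viewer there is one more tool, called after ">>>" as name(argument=value, ...), one argument or row to a line, values as JSON. drive_tool: Moves the arm, as the interface text tells. Its arguments: {"type":"object","properties":{"commands":{"type":"array","items":{"type":"array","items":{"type":"array","items":{"type":"number"}}}}},"required":["commands"]}

```bash
mkdir -p pics; ls; python3 - <<'E'
from bench import ctrl
import cv2,numpy as np
print({k:np.round(v,4) if not isinstance(v,dict) else v for k,v in ctrl.get_obs().items()})
for n in("scene","top"):
    c=ctrl.camera(n);cv2.imwrite(f"pics/{n}0.png",c["pixels"][...,::-1]);np.savez(f"{n}0.npz",**c)
    print(n,c["intrinsics"].round(1).tolist(),c["R"].round(4).tolist(),c["t"].round(4).tolist())
E
```

```text
pics
{'time_s': np.float64(0.0), 'q': array([-1.3513,  0.1815,  1.608 , -0.    ,  1.3538, -0.2063]), 'dq': array([ 0.0026, -0.0006, -0.0006,  0.0012,  0.0006, -0.0008]), 'joint_efforts': array([ 1.40000e-03, -4.44865e+01, -3.51338e+01, -2.00000e-04,
        8.90000e-03,  0.00000e+00]), 'eef_pos': array([ 0.2375, -0.5234,  0.4038]), 'eef_rot': array([-9.000e-04,  9.774e-01,  2.113e-01, -0.000e+00]), 'wrist_force': array([ 0.7047,  0.2367, -0.2402]), 'torque': array([0.026 , 0.0208, 0.0034]), 'opening': np.float64(0.9941)}
scene [[477.2, 0.0, 257.8], [0.0, 477.2, 190.1], [0.0, 0.0, 1.0]] [[0.036, 0.9992, 0.0144], [0.8228, -0.0215, -0.5679], [-0.5671, 0.0323, -0.823]] [-0.0274, -0.3938, 1.4221]
top [[391.4, 0.0, 254.1], [0.0, 391.4, 190.3], [0.0, 0.0, 1.0]] [[0.019, -0.9998, 0.0006], [-0.9809, -0.0187, -0.1935], [0.1934, 0.0031, -0.9811]] [0.0101, 0.5742, 0.8259]
```

View pics/scene0.png

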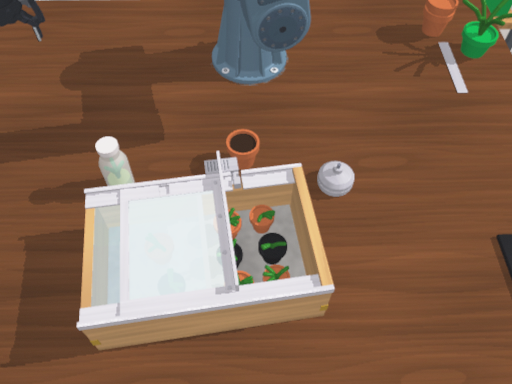

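View pics/top0.png

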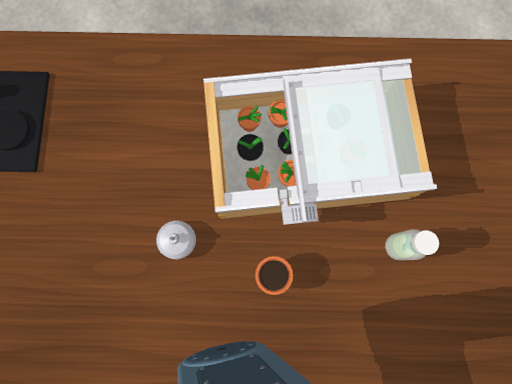

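The scene view shows the case at bottom centre, with the pull bar across the middle at about (225,165)-(235,290) and the thumb plate at (222,167). The pot is near (243,148), the lamp at (336,178) and the bottle at (115,165). In the top view the near rail runs from (217,208) to (435,187), the thumb plate is at (300,213) and the bar end is at about (288,215).

```bash
cat > h.py <<'E'
import numpy as np,cv2
def ray(c,u,v,z):
    K,R,t=c["intrinsics"],c["R"],c["t"]
    d=R.T@np.linalg.solve(K,[u,v,1.]);o=-R.T@t
    return o+d*(z-o[2])/d[2]
def cloud(c):
    K,R,t=c["intrinsics"],c["R"],c["t"];d=c["depth"]
    v,u=np.mgrid[:384,:512]
    P=np.stack([(u-K[0,2])/K[0,0]*d,(v-K[1,2])/K[1,1]*d,d],-1)
    return (P-t)@R
E
python3 - <<'E'
from h import *
c=dict(np.load("top0.npz"));im=c["pixels"][...,::-1]
cv2.imwrite("pics/crop1.png",cv2.resize(im[50:300,150:450],None,fx=2.6,fy=2.4,interpolation=cv2.INTER_CUBIC)[:600,:800])
P=cloud(c);z=P[...,2]
m=((z>.1385)&(z<.153)&(c["depth"]>0)&(P[...,0]>.2)).astype(np.uint8)
n,l,s,_=cv2.connectedComponentsWithStats(m)
i=1+s[1:,4].argmax();pts=P[l==i][:,:2].astype(np.float32)
r=cv2.minAreaRect(pts);print("rect",r,cv2.boxPoints(r).round(4).tolist())
for n,u,v in[("nL",217,208),("nR",435,190),("fR",411,63),("fL",205,80)]: print(n,ray(c,u,v,.1465).round(4),P[v,u].round(4))
m=((z>.153)&(z<.18)&(P[...,0]>.2)&(c["depth"]>0))
print("bar",m.sum(),np.argwhere(m)[:5])
for n,u,v,h in[("pot",274,275,.075),("lampwick",173,238,.076),("bottlecap",426,243,.154)]: print(n,ray(c,u,v,h).round(3),P[v,u].round(3))
E
```

```text
rect ((0.6826005578041077, -0.10784271359443665), (0.28985992074012756, 0.4502207636833191), 7.130151271820068) [[0.5108000040054321, 0.09749999642372131], [0.5666999816894531, -0.3492000102996826], [0.8543999791145325, -0.3131999969482422], [0.7985000014305115, 0.13349999487400055]]
nL [0.5185 0.0942 0.1465] [0.5185 0.0942 0.1464]
nR [ 0.5635 -0.3444  0.1465] [ 0.5935 -0.4123  0.0014]
fR [ 0.8422 -0.3123  0.1465] [ 0.9266 -0.3759 -0.0025]
fL [0.7941 0.1302 0.1465] [0.795  0.1304 0.1447]
bar 921 [[ 76 285]
 [ 76 286]
 [ 76 287]
 [ 77 285]
 [ 77 286]]
pot [ 0.388 -0.025  0.075] [ 0.388 -0.025  0.068]
lampwick [0.462 0.193 0.076] [0.462 0.193 0.076]
bottlecap [ 0.456 -0.316  0.154] [ 0.456 -0.316  0.155]
```

View pics/crop1.png

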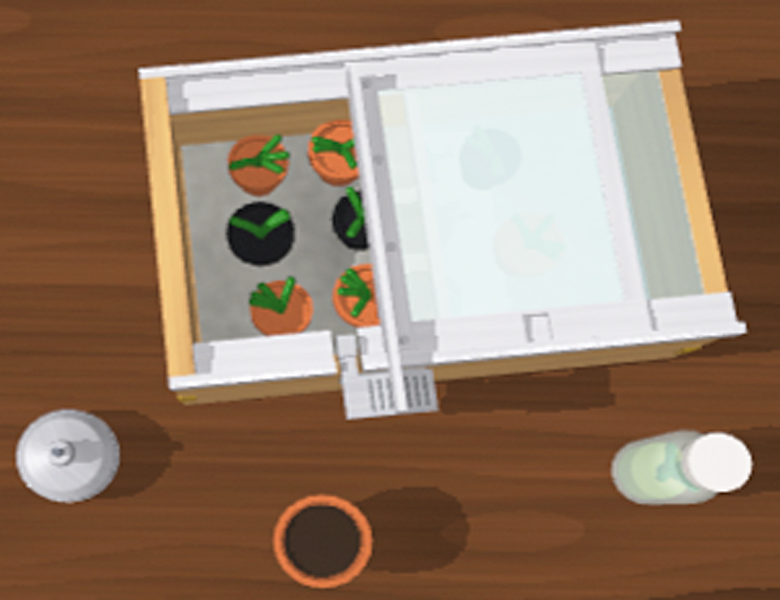

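The crop confirms the bar end lies over the thumb plate, a bit nearer the plate's -y end. The plate's near edge runs from crop (345,415) to (438,410). Next I fit the case pose, the bar and the plate.

```bash
cat >> h.py <<'E'
def fit(c):
    P=cloud(c);z=P[...,2];ok=c["depth"]>0
    m=ok&(z>.142)&(z<.150)&(P[...,0]>.45)
    sl=np.deg2rad(6);yaw=sl
    for it in range(4):
        ex=np.array([np.cos(yaw),np.sin(yaw)]);ey=np.array([-ex[1],ex[0]])
        q=P[m][:,:2];a=q@ex;b=q@ey
        # rail outer edges: near & far extreme per y bin, ignoring plate zone by robust fit
        bins=np.arange(b.min()+.02,b.max()-.02,.01);lo=[];hi=[]
        for s in bins:
            k=(b>=s)&(b<s+.01)
            if k.sum()>3: lo.append((s+.005,a[k].min()));hi.append((s+.005,a[k].max()))
        lo,hi=np.array(lo),np.array(hi);fs=[]
        for e in(lo,hi):
            k=np.abs(e[:,1]-np.median(e[:,1]))<.02
            for _ in range(3):
                f=np.polyfit(e[k,0],e[k,1],1);k=np.abs(e[:,1]-np.polyval(f,e[:,0]))<.004
            fs.append(f)
        yaw-=np.mean([f[0] for f in fs])
    mb=np.median(b)
    A=[np.polyval(f,mb) for f in fs]
    k=(a<A[0]+.03)|(a>A[1]-.03);k&=(a>A[0]-.003)
    B=[]
    for s in(a<A[0]+.012)&(a>A[0]-.003),(a>A[1]-.012): B.append((b[s].min(),b[s].max()))
    print("yaw",np.rad2deg(yaw),"slopes",fs[0][0],fs[1][0],"width",A[1]-A[0],"ends",B)
    cen=ex*np.mean(A)+ey*np.mean(B);return cen,yaw,P,ok
def tocase(p,cen,yaw):
    ex=np.array([np.cos(yaw),np.sin(yaw)]);ey=np.array([-ex[1],ex[0]]);d=p[...,:2]-cen
    return np.stack([d@ex,d@ey,p[...,2]],-1)
E
python3 - <<'E'
from h import *
for n in("top0","scene0"):
    c=dict(np.load(n+".npz"));cen,yaw,P,ok=fit(c);print(n,"cen",cen,yaw)
    Q=tocase(P,cen,yaw)*1000
    m=ok&(Q[...,2]>160)&(Q[...,2]<176)&(abs(Q[...,0])<220)&(abs(Q[...,1])<240);b=Q[m]
    print("bar n",m.sum(),"x",b[:,0].min(),b[:,0].max(),"y pct",np.percentile(b[:,1],[2,25,50,75,98]),"z",np.median(b[:,2]))
    k=b[:,0]<-140;print(" near end y",np.percentile(b[k,1],[2,50,98]))
    m=ok&(Q[...,2]>137)&(Q[...,2]<149)&(Q[...,0]<-149)&(Q[...,0]>-200)&(abs(Q[...,1])<200);b=Q[m]
    print("plate n",m.sum(),b.min(0),b.max(0),np.median(b[:,2]))
E
```

```text
yaw 7.149038162186577 slopes -0.0001669821962721686 0.0001669823708675866 width 0.2880022134642426 ends [(np.float64(-0.4169246529738541), np.float64(0.03320107935083778)), (np.float64(-0.417111968055756), np.float64(0.03277086708913588))]
top0 cen [ 0.68226849 -0.10794655] 0.12477425428088015
bar n 536 x -183.8927428993992 120.24975839938215 y pct [50.24241033 51.95804431 53.71398482 55.60207807 56.32888611] z 169.48596104006467
 near end y [50.23803871 53.7821111  56.5088936 ]
plate n 533 [-183.77203756   22.01758939  137.77324808] [-149.01223291   92.32925283  148.79858041] 143.09880016686535
yaw 7.217024830754902 slopes -0.0011222161117148525 0.0011222161118844027 width 0.2889179608568403 ends [(np.float64(-0.41667249018339), np.float64(0.03195736635018158)), (np.float64(-0.4188679460160454), np.float64(0.03132426541409709))]
scene0 cen [ 0.68306147 -0.10810954] 0.12596084549485956
bar n 465 x -184.44690971940187 120.79105444101633 y pct [49.8515408  51.21264987 52.78210696 54.36213825 55.86217073] z 169.99545624410393
 near end y [50.13579812 53.05925237 56.1289527 ]
plate n 390 [-184.63420359   22.18782868  139.44399116] [-149.00871907   92.25186075  147.98529544] 143.07696139114893
```

Both views agree to about 1 mm: yaw is 7.15°, the bar is 6 mm thick with its rear face at y 50, so the cover is at about 0.066. The plate spans x -184 to -149 and y 22 to 92, as specified. I'll turn so tool x lies along case +y, with the fingers shut.

>>> drive_tool(
  commands=[
    [[0,0,0,0,0,-0.91,255],[0,0,0,0,0,-0.91,255],[0,0,0,0,0,-0.91,255],[0,0,0,0,0,-0.91,255],[0,0,0,0,0,-0.91,255],[0,0,0,0,0,-0.91,255],[0,0,0,0,0,-0.91,255],[0,0,0,0,0,-0.91,255],[0,0,0,0,0,-0.91,255],[0,0,0,0,0,-0.91,255]],
  ],
)

```text
time_s: 1.1
eef_pos: [0.2375, -0.5235, 0.4041]
eef_rot: [-0.0, 0.659, 0.752, 0.0]
wrist_force: [-0.3, 0.4, -0.3]
opening: -0.003
```

```bash
cat > s.py <<'E'
from bench import ctrl
import numpy as np,sys
from scipy.spatial.transform import Rotation as R
cen=np.array([.6825,-.108]);yaw=np.deg2rad(7.15)
o=ctrl.get_obs();r=R.from_quat(np.roll(o["eef_rot"],-1));M=r.as_matrix()
ex=np.array([np.cos(yaw),np.sin(yaw)]);ey=np.array([-ex[1],ex[0]])
tip=o["eef_pos"]+M[:,2]*.173;d=tip[:2]-cen
print("t",o["time_s"],"toolx deg",np.rad2deg(np.arctan2(M[1,0],M[0,0])),"z",M[:,2].round(4),"tip case mm",(1000*np.array([d@ex,d@ey,tip[2]])).round(1),"F",np.round(o["wrist_force"],1),"op",o["opening"],"q",np.round(o["q"],2))
if len(sys.argv)>1:
    g=np.array([float(v) for v in sys.argv[1:4]])/1000
    w=np.r_[cen+ex*g[0]+ey*g[1],g[2]]-tip
    print("tool shift units",(M.T@w/.05).round(2))
E
python3 s.py -166 31 232
```

```text
t 1.1 toolx deg 97.49612695087119 z [-3.0e-04  1.1e-03 -1.0e+00] tip case mm [-493.3 -356.7  231.1] F [-0.3  0.4 -0.3] op -0.003487311573081914 q [-1.35  0.18  1.61 -0.    1.35 -1.48]
tool shift units [ 7.71  6.59 -0.01]
```

>>> drive_tool(
  commands=[
    [[0.4,0.33,0,0,0,0,255],[0.7,0.6,0,0,0,0,255],[0.7,0.6,0,0,0,0,255],[0.7,0.6,0,0,0,0,255],[0.7,0.6,0,0,0,0,255],[0.7,0.6,0,0,0,0,255],[0.7,0.6,0,0,0,0,255],[0.7,0.6,0,0,0,0,255],[0.7,0.6,0,0,0,0,255],[0.5,0.4,0,0,0,0,255]],
  ],
)

```text
time_s: 2.1
eef_pos: [0.472, -0.164, 0.4045]
eef_rot: [-0.0, 0.661, 0.751, 0.0]
wrist_force: [-0.2, -1.4, 0.3]
opening: -0.004
```

>>> drive_tool(
  commands=[
    [[0.5,0.4,0,0,0,0,255],[0.4,0.3,0,0,0,0,255],[0.2,0.2,0,0,0,0,255],[0,0,0,0,0,0,255],[0,0,0,0,0,0,255]],
  ],
)

```text
time_s: 2.6
eef_pos: [0.5087, -0.1068, 0.4044]
eef_rot: [-0.0, 0.661, 0.75, -0.0]
wrist_force: [0.1, -0.9, 0.1]
opening: -0.005
```

```bash
python3 s.py -166 31 165
```

```text
t 2.6 toolx deg 97.2139711511963 z [-8.e-04 -3.e-04 -1.e+00] tip case mm [-172.5   22.8  231.4] F [ 0.1 -0.9  0.1] op -0.005006682577951939 q [-0.44  0.06  1.74 -0.    1.34 -0.56]
tool shift units [0.16 0.13 1.33]
```

>>> drive_tool(
  commands=[
    [[0.16,0.13,0,0,0,0,255],[0,0,0.3,0,0,0,255],[0,0,0.4,0,0,0,255],[0,0,0.4,0,0,0,255],[0,0,0.2,0,0,0,255],[0,0,0,0,0,0,255],[0,0,0,0,0,0,255]],
  ],
)

```text
time_s: 3.3
eef_pos: [0.5145, -0.098, 0.3403]
eef_rot: [0.0, 0.662, 0.75, 0.0]
wrist_force: [0.6, -0.5, 0.1]
opening: 0.0
```

```bash
python3 s.py -166 31 143; python3 - <<'E'
from bench import ctrl
import cv2,numpy as np
a=ctrl.camera("top")["pixels"][120:300,200:400,::-1];b=ctrl.camera("wrist")["pixels"][...,::-1]
a=cv2.resize(a,(426,384),interpolation=cv2.INTER_CUBIC)
cv2.imwrite("pics/p4.png",cv2.resize(np.hstack([a,b]),(800,328)))
E
```

```text
t 3.3 toolx deg 97.15923133364969 z [ 5.e-04 -2.e-04 -1.e+00] tip case mm [-165.3   30.8  167.3] F [ 0.6 -0.5  0.1] op 0.0004208018806776909 q [-0.42  0.14  1.8   0.    1.21 -0.54]
tool shift units [ 0.   -0.01  0.49]
```

View pics/p4.png

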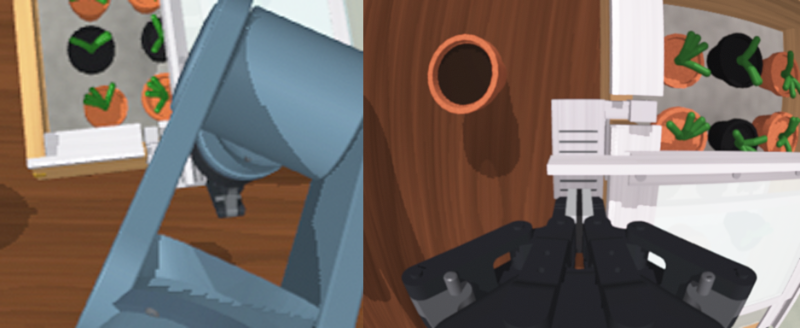

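The wrist view shows the shut fingertips at about (578,195), just behind the bar (row 165) and centred over the plate. I'll descend to just above it, then press in small steps.

>>> drive_tool(
  commands=[
    [[0,0,0.2,0,0,0,255],[0,0,0.25,0,0,0,255],[0,0,0,0,0,0,255],[0,0,0.04,0,0,0,255],[0,0,0.04,0,0,0,255],[0,0,0,0,0,0,255]],
  ],
)

```text
time_s: 4.0
eef_pos: [0.5142, -0.0975, 0.3131]
eef_rot: [-0.0, 0.661, 0.75, -0.0]
wrist_force: [-2.1, 1.3, 3.6]
opening: -0.0
```

```bash
python3 s.py -166 31 133
```

```text
t 4.0 toolx deg 97.20070273925059 z [-8.e-04  3.e-04 -1.e+00] tip case mm [-165.8   31.4  140.1] F [-2.1  1.3  3.6] op -7.2135420298958385e-06 q [-0.41  0.17  1.82 -0.    1.15 -0.54]
tool shift units [-0.01 -0.    0.14]
```

>>> drive_tool(
  commands=[
    [[0,0,0.04,0,0,0,255],[0,0,0.04,0,0,0,255],[0,0,0.04,0,0,0,255],[0,0,0.02,0,0,0,255],[0,0,0,0,0,0,255],[0,0,0,0,0,0,255]],
  ],
)

```text
time_s: 4.6
eef_pos: [0.5144, -0.0976, 0.3063]
eef_rot: [0.0, 0.661, 0.75, 0.0]
wrist_force: [-2.4, 1.1, 5.8]
opening: -0.002
```

```bash
for i in 1 2; do python3 s.py -166 31 133; done; python3 - <<'E'
from bench import ctrl
import cv2
b=ctrl.camera("wrist")["pixels"][80:260,200:460,::-1]
cv2.imwrite("pics/p5.png",cv2.resize(b,None,fx=2.5,fy=2.5,interpolation=cv2.INTER_CUBIC))
E
```

```text
t 4.6 toolx deg 97.20053910131388 z [ 2.e-04  0.e+00 -1.e+00] tip case mm [-165.5   31.2  133.3] F [-2.4  1.1  5.8] op -0.001811322989697336 q [-0.41  0.18  1.82  0.    1.14 -0.54]
tool shift units [-0.   -0.01  0.01]
t 4.6 toolx deg 97.20053910131388 z [ 2.e-04  0.e+00 -1.e+00] tip case mm [-165.5   31.2  133.3] F [-2.4  1.1  5.8] op -0.001811322989697336 q [-0.41  0.18  1.82  0.    1.14 -0.54]
tool shift units [-0.   -0.01  0.01]
```

View pics/p5.png

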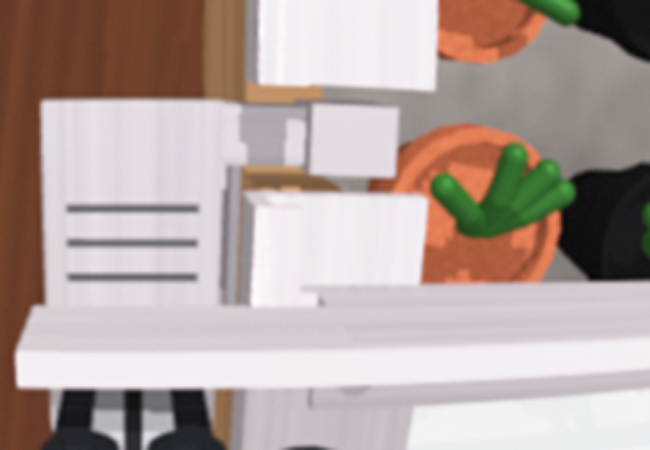

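The plate is down and holding: 5.8 N and the tip at z 133.3 both mean about 9.5 mm of travel. In the picture the plate and tongue (350,140) are lowered, and the fingers sit behind the bar. Now I push gently along +y.

>>> drive_tool(
  commands=[
    [[0.05,0,0.015,0,0,0,255],[0.1,0,0,0,0,0,255],[0.1,0,0,0,0,0,255],[0.1,0,0,0,0,0,255],[0.1,0,0,0,0,0,255]],
  ],
)

```text
time_s: 5.15
eef_pos: [0.5124, -0.0766, 0.3064]
eef_rot: [0.003, 0.661, 0.75, -0.0]
wrist_force: [-0.0, -6.5, 4.6]
opening: 0.002
```

```bash
python3 s.py -166 74 132.7
```

```text
t 5.15 toolx deg 97.18151794150938 z [ 0.0037 -0.004  -1.    ] tip case mm [-164.3   51.6  133.4] F [-0.  -6.5  4.6] op 0.001964760934016163 q [-0.38  0.17  1.84 -0.    1.13 -0.5 ]
tool shift units [ 0.45 -0.03  0.01]
```

>>> drive_tool(
  commands=[
    [[0.1,0,0.015,0,0,0,255],[0.1,0,0,0,0,0,255],[0.1,0,0,0,0,0,255],[0.1,0,0,0,0,0,255]],
  ],
)

```text
time_s: 5.55
eef_pos: [0.5101, -0.0568, 0.306]
eef_rot: [0.003, 0.661, 0.75, -0.0]
wrist_force: [0.6, -6.7, 5.8]
opening: 0.0
```

```bash
python3 s.py -166 74 132.7; python3 - <<'E'
from bench import ctrl
import cv2
b=ctrl.camera("wrist")["pixels"][80:260,200:460,::-1]
cv2.imwrite("pics/p6.png",cv2.resize(b,None,fx=2.5,fy=2.5,interpolation=cv2.INTER_CUBIC))
E
```

```text
t 5.55 toolx deg 97.1826716928547 z [ 0.0043 -0.0041 -1.    ] tip case mm [-164.    71.5  133. ] F [ 0.6 -6.7  5.8] op 7.127078514812527e-05 q [-0.34  0.16  1.85 -0.    1.13 -0.47]
tool shift units [ 0.05 -0.04  0.  ]
```

View pics/p6.png

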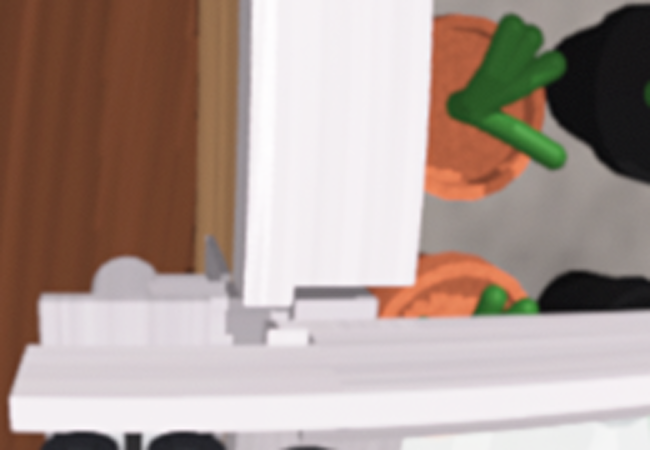

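The bar is now against the fingers, and its leading edge is at the still-lowered tongue (335,300). The force stays steady at 6.7 N, so it isn't blocked; I keep pushing.

>>> drive_tool(
  commands=[
    [[0.1,0,0,0,0,0,255],[0.1,0,0,0,0,0,255],[0.1,0,0,0,0,0,255],[0.1,0,0,0,0,0,255],[0.1,0,0,0,0,0,255],[0.1,0,0,0,0,0,255],[0.1,0,0,0,0,0,255]],
  ],
)

```text
time_s: 6.3
eef_pos: [0.5056, -0.0216, 0.3056]
eef_rot: [0.002, 0.662, 0.75, 0.0]
wrist_force: [1.2, -5.3, 3.3]
opening: -0.001
```

```bash
python3 s.py -166 185 133
```

```text
t 6.3 toolx deg 97.1696291316461 z [ 0.0039 -0.0025 -1.    ] tip case mm [-164.1  107.3  132.6] F [ 1.2 -5.3  3.3] op -0.0013862733263522852 q [-0.28  0.14  1.87 -0.    1.13 -0.4 ]
tool shift units [ 1.55 -0.04 -0.01]
```

>>> drive_tool(
  commands=[
    [[0.14,0,0,0,0,0,255],[0.14,0,0,0,0,0,255],[0.14,0,0,0,0,0,255],[0.14,0,0,0,0,0,255],[0.14,0,0,0,0,0,255],[0.14,0,0,0,0,0,255],[0.14,0,0,0,0,0,255],[0.14,0,0,0,0,0,255],[0.14,0,0,0,0,0,255],[0.1,0,0,0,0,0,255]],
  ],
)

```text
time_s: 7.3
eef_pos: [0.4969, 0.0465, 0.3052]
eef_rot: [0.002, 0.661, 0.75, 0.001]
wrist_force: [2.8, -5.2, 3.1]
opening: 0.001
```

```bash
cat > cov.py <<'E'
from h import *
from bench import ctrl
cen,yaw=np.array([.6825,-.108]),np.deg2rad(7.15)
for n in("top","scene"):
    c=ctrl.camera(n);Q=tocase(cloud(c),cen,yaw)*1000;ok=c["depth"]>0
    m=ok&(Q[...,2]>160)&(Q[...,2]<174)&(abs(Q[...,0]+20)<135)&(abs(Q[...,1])<240);b=Q[m]
    if m.any(): print(n,"bar y 2/50/98",np.percentile(b[:,1],[2,50,98]).round(1),len(b))
    m=ok&(abs(Q[...,0]+168)<13)&(abs(Q[...,1]-57)<30)&(Q[...,2]<160)&(Q[...,2]>120)
    if m.any(): print(n,"plate z",np.percentile(Q[m][:,2],[10,50,90]).round(1),m.sum())
    for k,p in dict(pot=(.388,-.025,.075),lamp=(.462,.193,.076),bottle=(.456,-.316,.154)).items():
        P=cloud(c);s=ok&(np.hypot(P[...,0]-p[0],P[...,1]-p[1])<.08)&(P[...,2]>p[2]-.012)&(P[...,2]<p[2]+.005)
        if s.any(): print(n,k,np.median(P[s],0).round(3),s.sum())
E
python3 s.py -166 189 133; python3 cov.py
```

```text
t 7.3 toolx deg 97.18770025618352 z [ 0.0033 -0.0015 -1.    ] tip case mm [-164.4  176.   132.2] F [ 2.8 -5.2  3.1] op 0.0011768941581291967 q [-0.14  0.13  1.88 -0.    1.13 -0.27]
tool shift units [ 0.26 -0.03 -0.02]
top bar y 2/50/98 [187.5 190.3 193.4] 218
top plate z [133.4 135.  136.9] 378
top pot [ 0.385 -0.038  0.069] 661
top bottle [ 0.457 -0.316  0.153] 508
scene bar y 2/50/98 [187.4 189.7 193.6] 466
scene plate z [133.6 135.5 137.3] 272
scene pot [ 0.389 -0.026  0.069] 760
scene lamp [0.466 0.195 0.068] 33
scene bottle [ 0.462 -0.316  0.154] 370
```

The leading edge is at 193.5, so 11.5 mm remain, and the cover is holding the plate down at 8 mm. Now the final push.

>>> drive_tool(
  commands=[
    [[0.06,0,0,0,0,0,255],[0.06,0,0,0,0,0,255],[0.06,0,0,0,0,0,255],[0.05,0,0,0,0,0,255],[0.03,0,0,0,0,0,255],[0,0,0,0,0,0,255]],
  ],
)

```text
time_s: 8.0
eef_pos: [0.4948, 0.0584, 0.3046]
eef_rot: [0.001, 0.661, 0.75, -0.001]
wrist_force: [2.4, -10.3, 0.7]
opening: 0.001
```

```bash
python3 s.py -166 189 133; python3 cov.py
```

```text
t 8.0 toolx deg 97.19861217732623 z [ 7.0e-04 -3.4e-03 -1.0e+00] tip case mm [-165.5  187.9  131.6] F [  2.4 -10.3   0.7] op 0.0013060653092627748 q [-0.12  0.13  1.89 -0.    1.13 -0.24]
tool shift units [ 0.02 -0.01 -0.03]
top bar y 2/50/98 [199.2 201.9 205.1] 230
top plate z [141.3 143.1 144.7] 386
top pot [ 0.387 -0.029  0.068] 1010
top bottle [ 0.457 -0.315  0.153] 510
scene bar y 2/50/98 [198.3 200.7 204.6] 486
scene plate z [141.  143.  144.7] 278
scene pot [ 0.389 -0.025  0.069] 761
scene lamp [0.465 0.195 0.067] 36
scene bottle [ 0.463 -0.316  0.154] 372
```

Shut: the edge is at 205, the plate is back at 143 and the force has risen against the end stop. I'll back off along -y, then lift.

>>> drive_tool(
  commands=[
    [[-0.2,0,0,0,0,0,255],[-0.4,0,0,0,0,0,255],[0,0,-0.4,0,0,0,255],[0,0,-0.8,0,0,0,255],[0,0,-0.8,0,0,0,255],[0,0,-0.4,0,0,0,255],[0,0,0,0,0,0,255],[0,0,0,0,0,0,255]],
  ],
)

```text
time_s: 8.9
eef_pos: [0.4978, 0.0299, 0.4239]
eef_rot: [-0.001, 0.661, 0.75, -0.0]
wrist_force: [0.7, -0.3, -0.8]
opening: 0.001
```

```bash
python3 s.py; python3 cov.py; python3 - <<'E'
from bench import ctrl
import cv2
cv2.imwrite("pics/p7.png",ctrl.camera("scene")["pixels"][...,::-1])
E
```

```text
t 8.9 toolx deg 97.20308777402578 z [-1.2e-03  9.0e-04 -1.0e+00] tip case mm [-166.2  160.   250.9] F [ 0.7 -0.3 -0.8] op 0.0007259490676489909 q [-0.18 -0.01  1.77  0.    1.38 -0.3 ]
top bar y 2/50/98 [199.2 201.9 205.1] 81
top plate z [141.4 143.1 144.8] 123
top pot [ 0.392 -0.001  0.069] 330
top bottle [ 0.457 -0.316  0.153] 508
scene bar y 2/50/98 [198.2 200.6 204.6] 508
scene plate z [141.4 143.1 145. ] 276
scene pot [ 0.389 -0.025  0.069] 753
scene lamp [0.467 0.195 0.067] 40
scene bottle [ 0.463 -0.317  0.154] 374
```

View pics/p7.png

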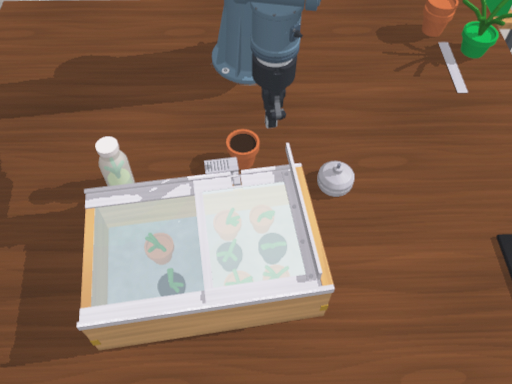

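The picture shows the bar at the case's far +y end (290,150)-(320,268) and the plate up at (222,165). The pot (243,148), lamp (336,178) and bottle (115,160) stand where they were, and the gripper is clear. Handing in.

```bash
python3 -c "
from bench import ctrl
print(ctrl.hand_in())"
```

```text
the job is handed in; nothing more can be done
None
```

The cover is shut and the catch has sprung back up. I handed the job in at about 9 s of the 38 s allowed; the hand-in reports no verdict.

- **What I did:** With the fingers shut, I pressed the thumb plate down about 9.5 mm (5.8 N). Holding it there, I pushed the pull bar's rear face over the tongue and on to the end stop. Then I backed off and lifted clear.
- **Cover:** In both camera views the leading edge is at case y 205, which is a cover value of about 0.215 m.
- **Catch:** The plate top is back at z 143, so the catch is fully up.
- **Bystanders:** The scene camera puts the pot and lamp where they first stood, and both views do so for the bottle, all to within a few mm. The top camera's last pot reading was about 25 mm off in y. The arm was over that view, so I take this as the arm hiding part of the pot; the scene camera's pot reading did not change.
- **Gripper:** The wrist force is near 0 N and nothing is touched.

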